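# Close the tapered dovetail lid of a packed gift box

### The arm

A 6-joint arm with a two-finger parallel gripper is mounted at the origin on the work surface. World frame = base frame: x ahead of the robot, y to its left, z up, the work surface at z = 0. Lengths are in m, angles in rad, forces in N, time in s.
With the tool pointing down it reaches from about 0.25 to 0.725 m from the base axis. Payload 9.7 kg.
Tool frame: the origin (TCP) lies at the centre of the arm's flange, where the gripper is bolted on; the fingertips stand 173 mm ahead of it and the grasp point (between the pads) lies r.hold_point_z ahead of it (r.hold_point_z is the distance from the TCP to the grasp point, in m); z points along the fingers, y is the line along which they close (so a half turn about z gives the same grasp; the last joint's range is limited). The gripper opens to 85 mm and grips with 20 to 120 N. Pads are 22 mm wide; open, the fingers measure 114 mm over their backs; the gripper's body (76 mm by 85 mm) begins 54 mm behind the grasp point. The pads swing forward as they close: fully open they stand 13 mm farther back than shut.
Start: joints at [-1.208, 0.087, 0.176, 1.66, 0, 1.571], TCP at [0.195, -0.514, 0.405] pointing down, gripper open.
Joint ranges: [-3.13, 3.13], [-0.85, 1.81], [-1.15, 1.24], [-2.2, 2.28], [-1.44, 1.52], [-3.14, 3.14]. Speed limits (rad/s): [2.22, 2.22, 2.57, 3.14, 3.14, 3.14].

### API

Orientations are given as a unit quaternion [x, y, z, w].
In Python, from cell import r gives the robot as it stands.
- The arm moves only by the tool drive_tool, never from a script. Its argument "commands" is a list of rows, each a list of 3 entries, a list of its own where there are three numbers: the shift along the tool's x, y, z in mm, then the turn, a rotation vector about the tool's x, y, z in rad, then the opening, from 0 (shut) to 1 (fully open). In form: [[[dx, dy, dz], [ax, ay, az], fingers], ...]. A call has 1 to 10 rows; each row is the pose to reach, as a shift and turn from the pose commanded when the call began, along the tool's axes at that moment; what a row does not reach only later rows make up. A row lasts 1/12 s, in which the tool goes at most 41.7 mm and 7.16 degrees, less where a joint would pass 70% of its speed; a pose out of reach is approached as far as the arm can. A call with a gripper value outside its range is refused whole. The fingers move at their own pace and stop on an object; "grip_force" is the grip in N (left out, the last holds). Time passes only in rows, so rows that repeat a pose let the fingers close. It gives the time, the measured TCP pose, the force, the opening and the grip force at its end, in the units of the state.
- r.get_state(): the state, without advancing time (a new reading comes with each control period).
- r.capture(name): name is "side" or "top" or "wrist"; returns a dict with "img" (400x640x3 uint8, red, green, blue), "vfov" (degrees; the focal length in pixels is half the picture's height over the tangent of half this angle, whatever the lens; pixels are square), "cx", "cy" (the principal point, pixels), "T" (4x4, takes a point from camera to world coordinates); the wrist camera has in their place "tool_from_camera" (4x4, takes a point from camera to tool coordinates, whose origin is the TCP and whose axes are the flange's). Camera axes: x right, y down, z forward; pixel columns grow to the right and rows downward; lengths in m; the calibration is good to about 2 mm. A picture is of the moment at which its call begins: read the wrist's pose just before it. There is no depth.
- r.close_job(): hands the job in; it is judged then, once.
Trained networks look in a picture, given as the dict that the camera call returned (one of the last four; its "shot" number tells which), for a name from the list of things; names that differ only in an ending like _2 or _b are one class to them, and where a whole thing is asked for, a point or a joint stands for the part that bears it (a point fixed in the world has none). Each returns a list of dicts, best first, with "p" (0 to 1); they miss things now and then, are a little off and sometimes report something else, mostly with a low value. They report only what shows in the picture. A call takes as long as a camera call.
- r.find_in(picture, name): "rect" ([centre column, centre row, width, height] in pixels, round what is visible of it).
- r.cut_out(picture, name): "pixels" (400x640 bool, what is visible of it) and "rect" ([centre column, centre row, width, height] in pixels, round what is visible of it).
The state is a dict: "time_s": time; "joint_positions": joint angles; "qvel": joint speeds; "joint_torque": joint torques, N m; "eef_pos": TCP position; "eef_rot": TCP orientation; "wrist_force": force on the tool from outside, world axes, zero at the start; "ft_torque": the same for the moment, N m; "gripper_width": finger opening in m; "gripper_force": force on a finger pad.
Only numpy, scipy, OpenCV 4.12 (cv2) and the standard library are available. Lean on these libraries where they do the work, as an engineer would, in place of code of your own. Each camera call takes 0.05 s, during which the arm holds its last target. There are 200 camera calls.

### The job

Close the packed wooden box: draw its sliding lid out of the pigeonhole rack, start the narrow nose in the dovetail way at the open end of the box, and slide it in, pressing firmly at the last, until it wedges tight with its rear end flush with the box's end. Let go of it, and do not push the other things on the bench about.

Things in the scene. Friction and masses are not known exactly. Their poses are not given: they have to be found in the camera images.
- lid_mid (a point): Pale wooden lid, 165 mm long, 14 mm thick, 0.1 to 0.25 kg; point at its centre, 7 mm above its underside; x to its narrow nose, z up. At the underside 68 mm wide at the rear end, 59.75 in the middle, 51.5 at the nose. Its long edges are upright for the lower 5 mm, then lean in 4 mm up to the top. Starts flat on the table in one rack bay, nose out by 65 to 90 mm, rear under the roof.
- batten (a point): Dark wooden grip batten fixed across the top of the lid near its rear end: 16 mm (x) by 44 mm (y), 20 mm tall; the point is its centre, 64.5 mm behind the lid's centre, 24 mm above the lid's underside and 10 mm below the batten's top. Axes as the lid's.
- giftbox: Pale open wooden box with three tins in it, fixed in a plywood cradle screwed to the table. Origin at table height, x the way the lid slides in, y across. Box: x -82 to 97.5, y -46 to 46 mm, 82 mm high. Cradle: x -98.5 to 116.5, y -65 to 65 mm, up to 30 mm high. Open end of the way at -x, where the end wall is only 68 mm high; at +x a taller end wall.
- way_seat (a point): Where the lid's centre lies when its two sides just touch the way's: in the box's frame x = 0, y = 0, 75 mm above the table; axes as the box's. Pushed on from there with 10 to 20 N the lid wedges between the sides, going 1 mm further at most, its rear end flush with the box's open end; a gap of 2 to 3 mm is left before its nose.
- way_mouth (a point): Middle of the way's open end, at its ledges (68 mm above the table), 82 mm behind way_seat; axes as the box's. The way has the lid's own taper (1 in 20 each side) and undercut edges; its walls are as high as the lid is thick. 115 mm short of way_seat the lid has 5 to 6 mm of play each side: its nose can be lowered on to the ledges there; it stays by itself only from 70 mm short.
- rack: Low grey pigeonhole rack, fixed, 150 mm deep (x), 296 mm wide (y). Origin at table height under its middle; open front at x = -75 mm, facing its -x. Roof 62 mm high, with flat cartons and a blue bin on its rear half (92 mm high). Three bays without floors, 88 mm wide and 50 mm high inside, middles at y = -96, 0 and 96 mm, 8 mm partitions.
- blanks: Bundle of white card blanks with a yellow band, 160 x 56 x 16 mm, lying in a bay of the rack; origin under its middle, x along it.
- protector: Blue plastic angle, 160 x 50 mm, 36 mm high, lying in a bay of the rack; origin under its middle, x along it.
- jar: Closed jar with a red cap, 64 mm across, 72 mm high, standing in front of the rack; origin under its middle.
- tape_roll: Yellow roll of tape lying flat, 104 mm across, 48 mm high; origin under its middle.
- clip_tin: Can, 72 mm across, 110 mm high; origin under its middle.
- crimper: Strap crimping tool with two red-gripped handles lying flat, 230 mm long along its x (-110 to +120 mm), 80 mm wide, 22 mm high.
- carton: Small closed brown carton, 90 (x) x 70 (y) x 45 mm high; origin under its middle.
- tape_gun: Hand tape gun lying on its side, within 115 mm of its origin, 54 mm high.

How it is judged:
By the outcome, as a careful person would: the job done as asked, in the order asked, and still so for the second after the job is handed in, with the robot touching nothing.
It also fails if it takes over 59 s, if anything falls off the work surface, if the arm or the gripper's body presses on something with over 40 N, if the wrist force passes 120 N, or if a joint passes its speed limit or range.

## Working session

There is one attempt and no reset: what is moved stays moved. The work goes in short steps, Python scripts to look and compute and a tool call to move; the robot and the scene stay as the last step left them, time stands still between calls to the robot, and variables do not carry over. Pictures are saved under pics/ and viewed, at most 10 in all, crops included, and the job is handed in when it is done.

Besides the shell and the picture viewer there is one more tool, called by a JSON object that holds its "api" and its "payload". drive_tool: Moves the arm, as the interface text tells. Its arguments: {"type":"object","properties":{"commands":{"type":"array","items":{"type":"array"}},"grip_force":{"type":"number"}},"required":["commands"]}

```bash
mkdir -p pics; ls; cat > h.py <<'E'
import numpy as np, cv2
from cell import r
from scipy.spatial.transform import Rotation as R
def save(c,n): cv2.imwrite('pics/'+n,c['img'][:,:,::-1])
def f(c): return 200/np.tan(np.radians(c['vfov'])/2)
def T(c,s=None):
    if 'T' in c: return np.array(c['T'])
    W=np.eye(4); W[:3,:3]=R.from_quat(s['eef_rot']).as_matrix(); W[:3,3]=s['eef_pos']
    return W@np.array(c['tool_from_camera'])
def px2w(c,uv,z,s=None):
    M=T(c,s); uv=np.atleast_2d(uv).astype(float)
    d=np.c_[(uv[:,0]-c['cx'])/f(c),(uv[:,1]-c['cy'])/f(c),np.ones(len(uv))]@M[:3,:3].T
    return M[:3,3]+d*((z-M[2,3])/d[:,2])[:,None]
def w2px(c,p,s=None):
    M=T(c,s); q=(np.atleast_2d(p)-M[:3,3])@M[:3,:3]
    return np.c_[q[:,0]/q[:,2]*f(c)+c['cx'],q[:,1]/q[:,2]*f(c)+c['cy']]
E
python3 - <<'E'
from h import *
s=r.get_state(); print(s, r.hold_point_z)
t=r.capture('top'); save(t,'top.png')
q=r.capture('side'); save(q,'side.png')
for c in (t,q):
    print(c['cx'],c['cy'],c['vfov'],np.round(T(c),3).tolist(), [k for k in c])
    for n in ['lid_mid','batten','giftbox','rack','jar','blanks','protector','tape_roll','clip_tin','crimper','carton','tape_gun']:
        print(n,[(np.round(d['rect']).tolist(),round(d['p'],2)) for d in r.find_in(c,n)[:2]])
E
```

```text
pics
{'time_s': 0.0, 'joint_positions': array([-1.20800427e+00,  8.74830881e-02,  1.75103379e-01,  1.65979000e+00,
       -5.77702955e-05,  1.57077273e+00]), 'qvel': array([ 0.00070142, -0.00066705, -0.00256489, -0.00021827, -0.00184928,
        0.00153194]), 'joint_torque': array([ 6.74944895e-04, -5.20384240e+01,  4.64806759e+01,  1.62789132e-02,
        1.37580153e-05, -7.06571655e-06]), 'eef_pos': array([ 0.19518268, -0.51420638,  0.40395447]), 'eef_rot': array([ 9.83590440e-01,  1.80414450e-01, -1.52284673e-04, -6.70216986e-04]), 'wrist_force': array([ 0.47537187, -1.06903082, -0.42060431]), 'ft_torque': array([ 0.0107019 , -0.03957728, -0.02408125]), 'gripper_force': 0.0, 'gripper_width': 0.08521991313179117} 0.1547
323.02337592529284 198.48029344387757 47.03133905515912 [[0.028, -0.981, 0.194, 0.278], [-1.0, -0.029, -0.004, -0.066], [0.009, -0.194, -0.981, 1.296], [0.0, 0.0, 0.0, 1.0]] ['img', 'vfov', 'cx', 'cy', 'T', 'shot']
lid_mid [([248.0, 160.0, 18.0, 38.0], 0.71)]
batten [([250.0, 164.0, 22.0, 30.0], 0.86)]
giftbox [([409.0, 205.0, 79.0, 51.0], 0.62)]
rack [([248.0, 123.
[... 510 characters left out ...]
 0.0, 1.0]] ['img', 'vfov', 'cx', 'cy', 'T', 'shot']
lid_mid [([264.0, 276.0, 34.0, 19.0], 0.73), ([382.0, 364.0, 108.0, 43.0], 0.31)]
batten [([264.0, 276.0, 34.0, 19.0], 0.75)]
giftbox [([334.0, 173.0, 44.0, 56.0], 0.61), ([349.0, 276.0, 26.0, 37.0], 0.31)]
rack [([217.0, 270.0, 92.0, 112.0], 0.63)]
jar [([349.0, 276.0, 24.0, 35.0], 0.56)]
blanks [([254.0, 302.0, 36.0, 26.0], 0.78)]
protector [([270.0, 246.0, 38.0, 24.0], 0.66)]
tape_roll [([263.0, 359.0, 53.0, 55.0], 0.83), ([248.0, 193.0, 27.0, 39.0], 0.17)]
clip_tin []
crimper [([380.0, 364.0, 106.0, 49.0], 0.94), ([264.0, 361.0, 52.0, 55.0], 0.64)]
carton [([381.0, 222.0, 35.0, 28.0], 0.7)]
tape_gun [([353.0, 136.0, 47.0, 30.0], 0.88)]
```

```bash
python3 - <<'E'
import cv2,numpy as np
a=cv2.imread('pics/top.png')[70:310,120:580]; b=cv2.imread('pics/side.png')[90:400,170:440]
cv2.imwrite('pics/tc.png',cv2.resize(a,(800,417),interpolation=cv2.INTER_CUBIC))
cv2.imwrite('pics/sc.png',cv2.resize(b,(522,600),interpolation=cv2.INTER_CUBIC))
E
```

```text
(no output)
```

View pics/tc.png

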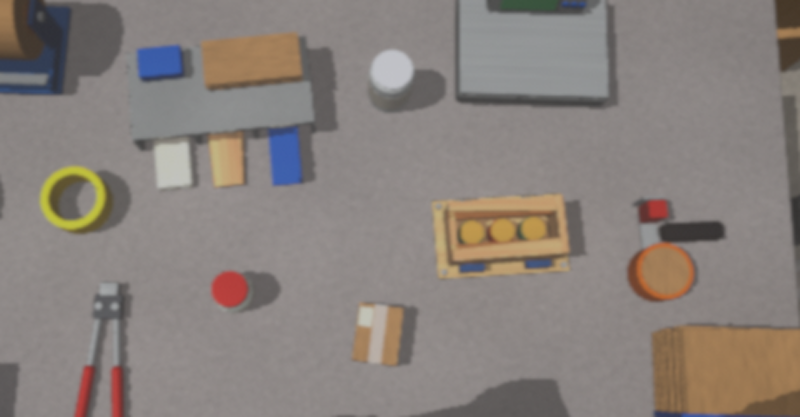

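View pics/sc.png

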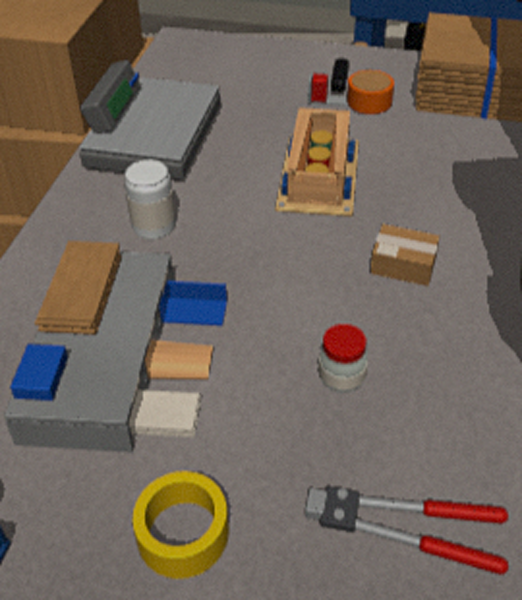

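The top view shows the rack at upper left with its front facing the robot. The lid (orange, crop 227,160) is in the middle bay, the blanks and the blue protector are in the bays on either side, and the red-capped jar is in front at (230,290). The box is at (505,230), and the side view shows its low end facing +y (crop left).

```bash
python3 - <<'E'
from h import *
t=r.capture('top'); q=r.capture('side')
for n,z in [('lid_mid',.014),('blanks',.016),('protector',.02),('giftbox',.05),('jar',.072),('carton',.045),('rack',.062)]:
  for c in (t,q):
    m=r.cut_out(c,n)
    if not m: continue
    m=m[0]; mm=m['pixels'].astype(np.uint8)
    k=max(cv2.findContours(mm,0,2)[0],key=cv2.contourArea)
    rr=cv2.minAreaRect(k); 
    b=px2w(c,cv2.boxPoints(rr),z)[:,:2]
    print(n,round(m['p'],2),'ctr',np.round(px2w(c,[rr[0]],z)[0,:2],3),np.round(b,3).tolist())
# colour: box top view: yellow cylinder
print(np.round(px2w(t,[[120+432/1.739,70+200/1.739],[120+565/1.739,70+196/1.739],[120+440/1.739,70+278/1.739],[120+570/1.739,70+270/1.739]],.03),3))
E
```

```text
lid_mid 0.89 ctr [0.636 0.144] [[0.68, 0.175], [0.682, 0.117], [0.592, 0.112], [0.59, 0.17]]
lid_mid 0.64 ctr [0.633 0.146] [[0.687, 0.124], [0.598, 0.106], [0.581, 0.168], [0.666, 0.185]]
blanks 0.47 ctr [ 0.779 -0.127] [[0.734, -0.081], [0.839, -0.098], [0.825, -0.173], [0.721, -0.155]]
blanks 0.63 ctr [0.623 0.234] [[0.657, 0.272], [0.677, 0.207], [0.587, 0.195], [0.571, 0.26]]
protector 0.95 ctr [0.642 0.046] [[0.688, 0.076], [0.694, 0.027], [0.596, 0.015], [0.59, 0.064]]
protector 0.95 ctr [0.642 0.045] [[0.679, 0.09], [0.701, 0.009], [0.605, -0.001], [0.587, 0.079]]
giftbox 0.57 ctr [ 0.511 -0.305] [[0.563, -0.194], [0.586, -0.408], [0.459, -0.415], [0.437, -0.205]]
giftbox 0.6 ctr [ 0.519 -0.291] [[0.563, -0.145], [0.614, -0.456], [0.468, -0.462], [0.441, -0.154]]
jar 0.57 ctr [0.409 0.111] [[0.436, 0.145], [0.438, 0.081], [0.382, 0.078], [0.38, 0.141]]
jar 0.37 ctr [ 0.756 -0.11 ] [[0.834, -0.192], [0.765, -0.225], [0.686, -0.038], [0.748, -0.01]]
carton 0.83 ctr [ 0.351 -0.113] [[0.308, -0.074], [0.402, -0.083], [0.396, -0.153], [0.301, -0.143]]
carton 0.7 ctr [ 0.354 -0.092] [[0.401, -0.041], [0.399, -0.159], [0.304, -0.146], [0.313, -0.031]]
rack 0.97 ctr [0.739 0.153] [[0.806, 0.314], [0.845, 0.016], [0.673, -0.006], [0.637, 0.285]]
rack 0.96 ctr [0.736 0.191] [[0.788, 0.341], [0.885, -0.028], [0.672, 0.003], [0.626, 0.352]]
[[ 0.571 -0.197  0.03 ]
 [ 0.585 -0.414  0.03 ]
 [ 0.444 -0.211  0.03 ]
 [ 0.463 -0.419  0.03 ]]
```

```bash
cat >> h.py <<'E'
def go(pos,yaw=None,s=None):
    """print tool-frame shift (mm), turn for TCP target pos, tool x yaw(deg), pointing down"""
    s=s or r.get_state(); A=R.from_quat(s['eef_rot'])
    d=A.inv().apply(np.array(pos)-s['eef_pos'])*1e3
    y=np.degrees(np.arctan2(*A.as_matrix()[[1,0],0]))
    B=A if yaw is None else R.from_euler('z',yaw,degrees=True)*R.from_quat([1,0,0,0])
    print('shift',np.round(d,1).tolist(),'turn',np.round((A.inv()*B).as_rotvec(),4).tolist(),'yaw now',round(y,2),'pos',np.round(s['eef_pos'],4),'t',round(s['time_s'],2),'w',round(s['gripper_width'],4),'F',np.round(s['wrist_force'],1),'j',np.round(s['joint_positions'],2))
E
python3 -c "
from h import *
go([.40,-.12,.40],20.8)"
```

```text
shift [331.4, -295.9, 4.7] turn [0.0, -0.0, -0.0003] yaw now 20.79 pos [ 0.1952 -0.5142  0.4047] t 2.1 w 0.0848 F [ 0.2 -0.8  0.5] j [-1.21  0.09  0.18  1.66  0.    1.57]
```

{"api": "drive_tool", "payload": {"commands": [[[15, -30, 0], [0, 0, 0.1], 1], [[30, -60, 0], [0, 0, 0.1], 1]]}}

```text
time_s: 2.27
eef_pos: [0.2019, -0.4476, 0.4033]
eef_rot: [0.992, 0.128, -0.0, -0.001]
wrist_force: [0.8, 1.2, 1.5]
gripper_width: 0.0854
gripper_force: 0.0
```

```bash
python3 -c "
from h import *
go([.42,-.06,.40],3)
go([.42,-.06,.40],183)"
```

```text
shift [309.1, -319.8, 3.9] turn [-0.0021, 0.0006, 0.2034] yaw now 14.66 pos [ 0.2019 -0.4476  0.4033] t 2.27 w 0.0854 F [0.8 1.2 1.5] j [-1.15 -0.05  0.03  1.66  0.    1.74]
shift [309.1, -319.8, 3.9] turn [-0.0008, -0.0032, -2.9382] yaw now 14.66 pos [ 0.2019 -0.4476  0.4033] t 2.27 w 0.0854 F [0.8 1.2 1.5] j [-1.15 -0.05  0.03  1.66  0.    1.74]
```

{"api": "drive_tool", "payload": {"commands": [[[290, -300, 4], [0, 0, -1.25], 0.8], [[290, -300, 4], [0, 0, -1.25], 0.8], [[290, -300, 4], [0, 0, -1.25], 0.8], [[290, -300, 4], [0, 0, -1.25], 0.8], [[290, -300, 4], [0, 0, -1.25], 0.8], [[290, -300, 4], [0, 0, -1.25], 0.8], [[290, -300, 4], [0, 0, -1.25], 0.8], [[290, -300, 4], [0, 0, -1.25], 0.8], [[290, -300, 4], [0, 0, -1.25], 0.8], [[290, -300, 4], [0, 0, -1.25], 0.8]]}}

```text
time_s: 3.1
eef_pos: [0.4041, -0.0808, 0.401]
eef_rot: [0.725, 0.689, 0.0, 0.0]
wrist_force: [1.1, -0.8, 0.6]
gripper_width: 0.0681
gripper_force: 0.0
```

```bash
python3 -c "
from h import *
c=r.capture('wrist'); print(np.round(c['tool_from_camera'],3).tolist(),f(c),c['cx'],c['cy'])
go([.54,.14,.36],183)"
```

```text
[[-0.0, -0.965, -0.264, 0.066], [1.0, -0.0, 0.0, 0.001], [-0.0, -0.264, 0.965, 0.031], [0.0, 0.0, 0.0, 1.0]] 289.5615602322233 321.6408439948143 200.39176419250217
shift [220.5, 125.2, 41.2] turn [0.0033, -0.0005, -1.6603] yaw now 87.87 pos [ 0.4066 -0.0758  0.4005] t 3.15 w 0.0684 F [-0.7  3.1 -1.7] j [-0.19 -0.24 -0.14  1.67  0.    1.42]
```

{"api": "drive_tool", "payload": {"commands": [[[220, 125, 40], [0, 0, -1.25], 0.8], [[220, 125, 40], [0, 0, -1.25], 0.8], [[220, 125, 40], [0, 0, -1.25], 0.8], [[220, 125, 40], [0, 0, -1.25], 0.8], [[220, 125, 40], [0, 0, -1.25], 0.8], [[220, 125, 40], [0, 0, -1.25], 0.8], [[220, 125, 40], [0, 0, -1.25], 0.8], [[220, 125, 40], [0, 0, -1.25], 0.8], [[220, 125, 40], [0, 0, -1.25], 0.8], [[220, 125, 40], [0, 0, -1.25], 0.8]]}}

```text
time_s: 3.98
eef_pos: [0.5415, 0.1299, 0.3602]
eef_rot: [0.185, 0.983, -0.0, -0.0]
wrist_force: [0.9, -0.1, 0.8]
gripper_width: 0.0682
gripper_force: 0.0
```

{"api": "drive_tool", "payload": {"commands": [[[0, 0, 0], [0, 0, -0.41], 0.8], [[0, 0, 0], [0, 0, -0.41], 0.8], [[0, 0, 0], [0, 0, -0.41], 0.8], [[0, 0, 0], [0, 0, -0.41], 0.8], [[0, 0, 0], [0, 0, -0.41], 0.8]]}}

```text
time_s: 4.4
eef_pos: [0.5413, 0.1294, 0.3607]
eef_rot: [-0.016, 1.0, -0.0, -0.0]
wrist_force: [-0.1, -0.7, -0.2]
gripper_width: 0.0683
gripper_force: 0.0
```

```bash
python3 - <<'E'
from h import *
s=r.get_state(); c=r.capture('wrist'); save(c,'w1.png')
go([.54,.14,.36],183)
m=r.cut_out(c,'lid_mid')
for d in m:
    k=max(cv2.findContours(d['pixels'].astype(np.uint8),0,2)[0],key=cv2.contourArea)
    p=cv2.approxPolyDP(k,5,True)[:,0]
    print(d['p'],p.tolist(),np.round(px2w(c,p,.014,s),4).tolist())
E
```

```text
shift [1.0, 10.7, 0.7] turn [-0.0, -0.0, -0.0225] yaw now -178.29 pos [0.5413 0.1294 0.3607] t 4.45 w 0.068 F [-1.   0.  -0.5] j [ 0.23  0.09  0.09  1.57 -0.    0.2 ]
0.67 [[347, 220], [305, 226], [312, 304], [358, 300]] [[0.5845, 0.159, 0.014], [0.5934, 0.1107, 0.014], [0.6969, 0.1213, 0.014], [0.6893, 0.1785, 0.014]]
```

View pics/w1.png

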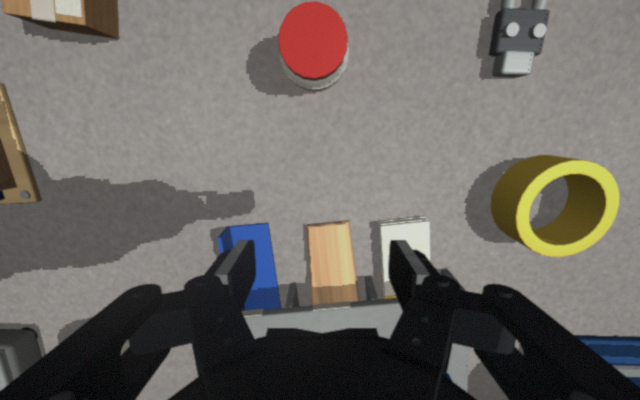

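The wrist view shows the lid nose at (305–347, 220–226), with about 33 px clear on each side: the protector at 272 and the blanks at 380. The lid yaw is about 188°.

```bash
python3 -c "
from h import *
go([.607,.1375,.20],188.4)"
```

```text
shift [-65.9, 6.2, 160.7] turn [0.0, 0.0, -0.1174] yaw now -178.33 pos [0.5413 0.1294 0.3607] t 4.5 w 0.0688 F [ 0.2  0.6 -0.2] j [0.23 0.09 0.09 1.57 0.   0.21]
```

{"api": "drive_tool", "payload": {"commands": [[[-33, 3, 40], [0, 0, -0.117], 0.8], [[-66, 6, 80], [0, 0, -0.117], 0.8], [[-66, 6, 115], [0, 0, -0.117], 0.8], [[-66, 6, 130], [0, 0, -0.117], 0.8], [[-66, 6, 130], [0, 0, -0.117], 0.8]]}}

```text
time_s: 4.92
eef_pos: [0.6061, 0.1371, 0.2237]
eef_rot: [-0.073, 0.997, -0.001, -0.005]
wrist_force: [-0.7, 0.0, -0.6]
gripper_width: 0.0683
gripper_force: 0.0
```

```bash
python3 - <<'E'
from h import *
s=r.get_state(); c=r.capture('wrist'); save(c,'w2.png')
go([.607,.1375,.20],188.4)
m=r.cut_out(c,'lid_mid')
for d in m:
    k=max(cv2.findContours(d['pixels'].astype(np.uint8),0,2)[0],key=cv2.contourArea)
    p=cv2.approxPolyDP(k,4,True)[:,0]
    print(d['p'],p.tolist(),np.round(px2w(c,p,.014,s),4).tolist())
E
```

```text
shift [-0.9, 0.2, 27.6] turn [-0.0005, -0.0062, 0.0002] yaw now -171.59 pos [0.6063 0.1372 0.2276] t 4.97 w 0.0687 F [ 0.4 -0.1  0.1] j [ 0.22  0.26  0.04  1.35 -0.    0.08]
0.81 [[289, 203], [285, 326], [321, 332], [361, 327], [363, 205]] [[0.5924, 0.1126, 0.014], [0.6844, 0.1206, 0.014], [0.6856, 0.1471, 0.014], [0.6772, 0.1751, 0.014], [0.5867, 0.1599, 0.014]]
```

View pics/w2.png

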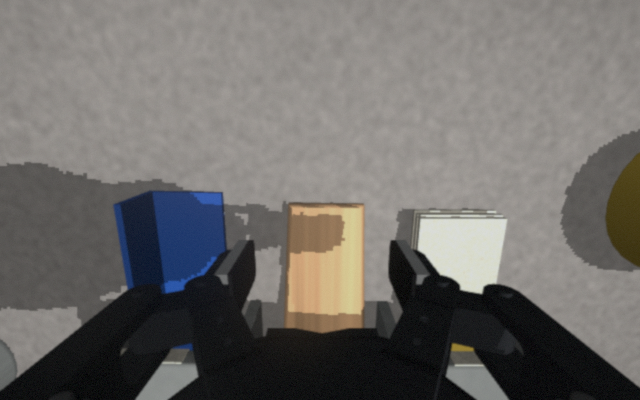

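The nose is centred between the fingers at columns 289–363 and is square to the tool. I'll descend to a light touch on the table.

{"api": "drive_tool", "payload": {"commands": [[[-1, 0, 30], [0, -0.006, 0], 0.74], [[-1, 0, 48], [0, -0.006, 0], 0.74], [[-1, 0, 54], [0, -0.006, 0], 0.74], [[-1, 0, 54], [0, -0.006, 0], 0.74]]}}

```text
time_s: 5.35
eef_pos: [0.608, 0.1377, 0.1777]
eef_rot: [-0.074, 0.997, 0.0, 0.003]
wrist_force: [0.3, 0.3, 0.4]
gripper_width: 0.0633
gripper_force: 0.0
```

{"api": "drive_tool", "payload": {"commands": [[[0, 0, 1], [0, 0, 0], 0.72], [[0, 0, 2], [0, 0, 0], 0.72], [[0, 0, 3], [0, 0, 0], 0.72], [[0, 0, 3], [0, 0, 0], 0.72]]}}

```text
time_s: 5.68
eef_pos: [0.6084, 0.1377, 0.1748]
eef_rot: [-0.074, 0.997, 0.0, 0.004]
wrist_force: [0.6, -0.3, 0.8]
gripper_width: 0.0618
gripper_force: 0.0
```

{"api": "drive_tool", "payload": {"commands": [[[0, 0, 1.5], [0, 0, 0], 0.72], [[0, 0, 3], [0, 0, 0], 0.72], [[0, 0, 3.5], [0, 0, 0], 0.72], [[0, 0, 3.5], [0, 0, 0], 0.72]]}}

```text
time_s: 6.02
eef_pos: [0.608, 0.1376, 0.1699]
eef_rot: [-0.074, 0.997, 0.0, 0.003]
wrist_force: [0.9, -0.3, 0.2]
gripper_width: 0.0613
gripper_force: 0.0
```

{"api": "drive_tool", "payload": {"commands": [[[0, 0, 1], [0, 0, 0], 0.72], [[0, 0, 2], [0, 0, 0], 0.72], [[0, 0, 2], [0, 0, 0], 0.72]]}}

```text
time_s: 6.27
eef_pos: [0.6081, 0.1376, 0.1682]
eef_rot: [-0.074, 0.997, 0.0, 0.003]
wrist_force: [-0.1, -0.3, 0.3]
gripper_width: 0.061
gripper_force: 0.0
```

{"api": "drive_tool", "payload": {"commands": [[[0, 0, 1], [0, 0, 0], 0.72], [[0, 0, 1.5], [0, 0, 0], 0.7], [[0, 0, 1.5], [0, 0, 0], 0.69], [[0, 0, 1.5], [0, 0, 0], 0.69]]}}

```text
time_s: 6.6
eef_pos: [0.6084, 0.1377, 0.1686]
eef_rot: [-0.074, 0.997, 0.0, 0.004]
wrist_force: [-3.6, -1.2, 12.9]
gripper_width: 0.059
gripper_force: 6.3
```

{"api": "drive_tool", "payload": {"commands": [[[0, 0, -3.5], [0, 0, 0], 0.69], [[0, 0, -3.5], [0, 0, 0], 0.6], [[0, 0, -3.5], [0, 0, 0], 0.5], [[0, 0, -3.5], [0, 0, 0], 0.5], [[0, 0, -3.5], [0, 0, 0], 0.5]], "grip_force": 40}}

```text
time_s: 7.02
eef_pos: [0.6082, 0.1377, 0.1717]
eef_rot: [-0.074, 0.997, 0.0, 0.004]
wrist_force: [-5.6, -0.9, 11.8]
gripper_width: 0.0518
gripper_force: 39.9
```

{"api": "drive_tool", "payload": {"commands": [[[5, 0, -3.5], [0, 0, 0], 0.5], [[15, 0, -3.5], [0, 0, 0], 0.5], [[27, 0, -3.5], [0, 0, 0], 0.5], [[40, 0, -3.5], [0, 0, 0], 0.5], [[53, 0, -3.5], [0, 0, 0], 0.5], [[66, 0, -3.5], [0, 0, 0], 0.5], [[79, 0, -3.5], [0, 0, 0], 0.5], [[92, 0, -3.5], [0, 0, 0], 0.5], [[104, 0, -3.5], [0, 0, 0], 0.5], [[110, 0, -3.5], [0, 0, 0], 0.5]], "grip_force": 40}}

```text
time_s: 7.85
eef_pos: [0.498, 0.1212, 0.1726]
eef_rot: [-0.074, 0.997, 0.0, 0.002]
wrist_force: [0.2, 0.5, -0.4]
gripper_width: 0.0516
gripper_force: 42.0
```

```bash
python3 - <<'E'
from h import *
s=r.get_state(); go([.5,.12,.20],188.4)
t=r.capture('top')
for n,z in [('lid_mid',.014),('batten',.034),('jar',.072)]:
    for d in r.cut_out(t,n)[:2]:
        k=max(cv2.findContours(d['pixels'].astype(np.uint8),0,2)[0],key=cv2.contourArea)
        p=cv2.boxPoints(cv2.minAreaRect(k)); print(n,round(d['p'],2),np.round(px2w(t,p,z),3)[:,:2].tolist())
E
```

```text
shift [-2.0, -1.5, -27.4] turn [-0.0001, 0.0048, 0.0016] yaw now -171.51 pos [0.498  0.1212 0.1726] t 7.85 w 0.0516 F [ 0.2  0.5 -0.4] j [ 0.24  0.03 -0.33  1.2  -0.    0.09]
lid_mid 0.62 [[0.648, 0.121], [0.649, 0.107], [0.554, 0.102], [0.554, 0.116]]
batten 0.5 [[0.64, 0.115], [0.64, 0.101], [0.539, 0.096], [0.538, 0.11]]
```

{"api": "drive_tool", "payload": {"commands": [[[6, 0, 0], [0, 0, 0], 0.5], [[9, 0, 0], [0, 0, 0], 0.5], [[9, 0, 1.5], [0, 0, 0], 0.5], [[9, 0, 2], [0, 0, 0], 0.72], [[9, 0, 2], [0, 0, 0], 0.74], [[9, 0, 0], [0, 0, 0], 0.74], [[9, 0, -30], [0, 0, 0], 0.74], [[9, 0, -70], [0, 0, 0], 0.74], [[-20, 0, -110], [0, 0, 0], 0.74], [[-50, 0, -130], [0, 0, 0], 0.74]]}}

```text
time_s: 8.88
eef_pos: [0.5463, 0.1284, 0.3065]
eef_rot: [-0.074, 0.997, 0.001, 0.005]
wrist_force: [0.8, 0.3, 0.4]
gripper_width: 0.0634
gripper_force: 0.0
```

{"api": "drive_tool", "payload": {"commands": [[[-15, 0, -20], [0, 0, 0], 0.74], [[-25, 0, -30], [0, 0, 0], 0.74], [[-25, 0, -30], [0, 0, 0], 0.74]]}}

```text
time_s: 9.13
eef_pos: [0.5731, 0.1324, 0.3348]
eef_rot: [-0.074, 0.997, 0.001, 0.005]
wrist_force: [-0.5, 1.2, -0.4]
gripper_width: 0.0631
gripper_force: 0.0
```

```bash
python3 - <<'E'
from h import *
s=r.get_state(); c=r.capture('wrist'); save(c,'w3.png')
go([.607,.1375,.20],188.4)
for n,z in [('lid_mid',.014),('batten',.034)]:
  for d in r.cut_out(c,n)[:2]:
    k=max(cv2.findContours(d['pixels'].astype(np.uint8),0,2)[0],key=cv2.contourArea)
    p=cv2.approxPolyDP(k,4,True)[:,0]
    print(n,d['p'],p.tolist(),np.round(px2w(c,p,z,s),4)[:,:2].tolist())
E
```

```text
shift [-34.4, 0.0, 133.3] turn [0.0001, 0.0074, 0.0015] yaw now -171.52 pos [0.572  0.1322 0.333 ] t 9.18 w 0.0631 F [ 0.4  0.5 -0.9] j [ 0.23  0.16  0.11  1.52 -0.    0.08]
lid_mid 0.96 [[298, 79], [291, 241], [349, 243], [348, 82]] [[0.4772, 0.0949], [0.6399, 0.1078], [0.633, 0.1702], [0.473, 0.1413]]
batten 0.83 [[295, 81], [290, 239], [295, 244], [346, 244], [352, 234], [349, 83]] [[0.4814, 0.0944], [0.6288, 0.1075], [0.6334, 0.1131], [0.6259, 0.1641], [0.6143, 0.1682], [0.4761, 0.1409]]
```

View pics/w3.png

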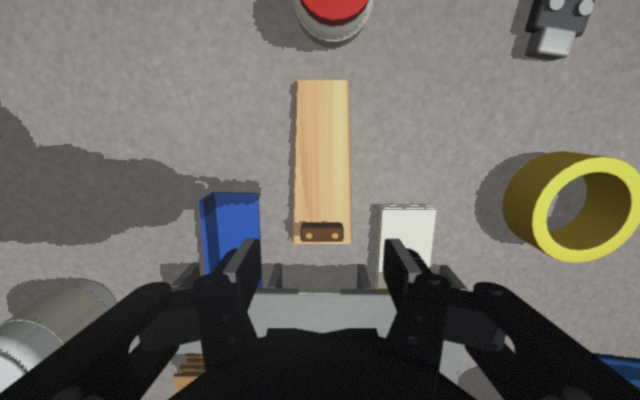

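The lid is fully out on the table, from (298,79) to (349,243), with the batten at about (322,232) and clear of the rack. Next I'll measure the batten.

```bash
python3 - <<'E'
from h import *
s=r.get_state(); c=r.capture('wrist')
im=c['img'][215:248,295:350].astype(int)
m=(im.sum(2)<260).astype(np.uint8)
ys,xs=np.nonzero(m); print(xs.min()+295,xs.max()+295,ys.min()+215,ys.max()+215, xs.mean()+295, ys.mean()+215)
for row in im.sum(2)[::1,[12,27,42]]: print(row.tolist(),end=' ')
# predicted batten corners
yaw=np.radians(187.8); ax=np.array([np.cos(yaw),np.sin(yaw)]); ay=np.array([-ax[1],ax[0]])
C=np.array([.5557,.1285])
for z,X in [(.034,(-72.5,-56.5)),(.014,(-56.5,)),(.014,(82.5,-82.5))]:
  for x in X:
    for y in ((-22,22) if abs(x)<80 else ((-21.75,21.75) if x>0 else (-30,30))):
      print(z,x,y,np.round(w2px(c,[*(C+ax*x/1e3+ay*y/1e3),z],s)[0],1))
E
```

```text
300 342 227 245 321.20238095238096 235.81696428571428
[501, 535, 554] [499, 531, 554] [502, 535, 548] [498, 534, 546] [501, 532, 550] [505, 532, 551] [506, 533, 548] [514, 533, 550] [514, 529, 547] [512, 525, 548] [494, 491, 539] [428, 376, 487] [293, 254, 312] [166, 170, 178] [153, 142, 136] [144, 146, 146] [156, 154, 142] [166, 168, 153] [196, 202, 192] [220, 218, 218] [227, 229, 233] [239, 231, 239] [255, 238, 245] [307, 227, 292] [397, 228, 370] [443, 222, 422] [436, 229, 426] [405, 228, 386] [350, 228, 305] [260, 220, 241] [226, 227, 225] [288, 284, 295] [414, 430, 437] 0.034 -72.5 -22 [342.7 247.6]
0.034 -72.5 22 [298.6 247.1]
0.034 -56.5 -22 [343.2 232.7]
0.034 -56.5 22 [298.5 232.2]
0.014 -56.5 -22 [341.8 225.5]
0.014 -56.5 22 [299.9 225.1]
0.014 82.5 -21.75 [346.1  83.9]
0.014 82.5 21.75 [299.   83.3]
0.014 -82.5 -30 [348.5 248.3]
0.014 -82.5 30 [292.7 247.7]
```

```bash
python3 -c "
from h import *
go([.6197,.1368,.187],187.8)"
```

```text
shift [-48.8, -2.5, 144.4] turn [-0.0001, 0.004, 0.0121] yaw now -171.51 pos [0.5705 0.132  0.3312] t 9.33 w 0.0632 F [-0.7  0.2 -0.3] j [ 0.23  0.15  0.11  1.52 -0.    0.08]
```

{"api": "drive_tool", "payload": {"commands": [[[-25, -1, 40], [0, 0.004, 0.012], 0.68], [[-49, -2, 80], [0, 0.004, 0.012], 0.68], [[-49, -2, 115], [0, 0.004, 0.012], 0.68], [[-49, -2, 125], [0, 0.004, 0.012], 0.68], [[-49, -2, 125], [0, 0.004, 0.012], 0.68], [[-49, -2, 125], [0, 0.004, 0.012], 0.68]]}}

```text
time_s: 9.83
eef_pos: [0.6198, 0.1374, 0.2082]
eef_rot: [-0.068, 0.998, -0.0, 0.0]
wrist_force: [-0.2, 0.6, -0.0]
gripper_width: 0.0583
gripper_force: 0.0
```

```bash
python3 -c "
from h import *
go([.6197,.1368,.187],187.8)
c=r.capture('wrist')
im=c['img'].copy()
save(c,'w4.png')
go([.6197,.1368,.187],187.8)"
```

```text
shift [0.2, -0.6, 21.2] turn [-0.0001, 0.0005, 0.0001] yaw now -172.19 pos [0.6198 0.1374 0.2082] t 9.83 w 0.0583 F [-0.2  0.6 -0. ] j [ 0.22  0.3   0.04  1.31 -0.    0.08]
shift [0.9, -0.7, 23.0] turn [0.0002, 0.0037, 0.0002] yaw now -172.19 pos [0.6204 0.1376 0.21  ] t 9.88 w 0.0581 F [0.1 0.5 0.7] j [ 0.22  0.3   0.04  1.31 -0.    0.08]
```

View pics/w4.png

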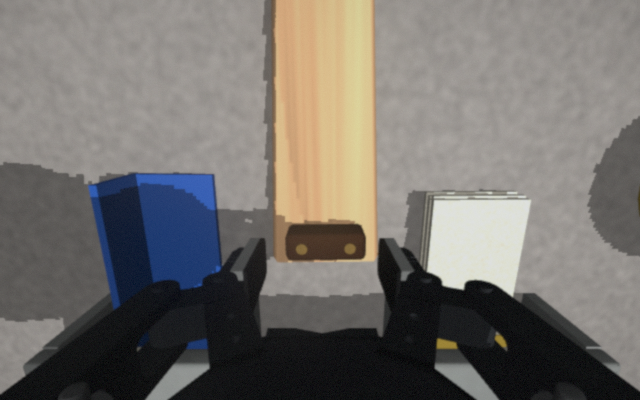

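The batten at (287–366, 224–261) sits between the fingers, about 2 mm to tool +y. I'll descend, then grip.

{"api": "drive_tool", "payload": {"commands": [[[0, 2, 10], [0, 0.002, 0], 0.68], [[0, 2, 18], [0, 0.002, 0], 0.68], [[0, 2, 22], [0, 0.002, 0], 0.68], [[0, 2, 22], [0, 0.002, 0], 0.68], [[0, 2, 22], [0, 0.002, 0], 0.68]]}}

```text
time_s: 10.3
eef_pos: [0.6203, 0.1395, 0.1857]
eef_rot: [-0.068, 0.998, -0.0, -0.0]
wrist_force: [0.3, -1.0, 0.5]
gripper_width: 0.0577
gripper_force: 0.0
```

{"api": "drive_tool", "payload": {"commands": [[[0, 0, -1], [0, 0, 0], 0.55], [[0, 0, -1], [0, 0, 0], 0.4], [[0, 0, -1], [0, 0, 0], 0.3], [[0, 0, -1], [0, 0, 0], 0.3], [[0, 0, -1], [0, 0, 0], 0.3], [[0, 0, -1], [0, 0, 0], 0.3]], "grip_force": 100}}

```text
time_s: 10.8
eef_pos: [0.6206, 0.1395, 0.1879]
eef_rot: [-0.068, 0.998, 0.0, 0.001]
wrist_force: [-1.9, -0.3, 5.3]
gripper_width: 0.0418
gripper_force: 101.9
```

{"api": "drive_tool", "payload": {"commands": [[[0, 0, -5], [0, 0, 0], 0.3], [[0, 0, -15], [0, 0, 0], 0.3], [[0, 0, -35], [0, 0, 0], 0.3], [[0, 0, -60], [0, 0, 0], 0.3], [[10, 0, -90], [0, 0, 0], 0.3], [[30, 0, -120], [0, 0, 0], 0.3], [[50, 0, -140], [0, 0, 0], 0.3], [[50, 0, -150], [0, 0, 0], 0.3], [[50, 0, -150], [0, 0, 0], 0.3]], "grip_force": 100}}

```text
time_s: 11.55
eef_pos: [0.5708, 0.1327, 0.3407]
eef_rot: [-0.068, 0.998, 0.0, 0.003]
wrist_force: [1.1, 0.1, -0.9]
gripper_width: 0.0416
gripper_force: 101.4
```

```bash
cat > box.py <<'E'
from h import *
from scipy.optimize import minimize
def cub(x0,x1,y0,y1,z0,z1): return np.array([[x,y,z] for x in(x0,x1) for y in(y0,y1) for z in(z0,z1)])/1e3
P=[cub(-98.5,116.5,-65,65,0,18),cub(-82,97.5,-46,46,0,68)]
def tow(p,v):
    c,s=np.cos(v[2]),np.sin(v[2]); return np.c_[v[0]+c*p[:,0]-s*p[:,1],v[1]+s*p[:,0]+c*p[:,1],p[:,2]]
E
python3 - <<'E'
from box import *
go([.5,.12,.20],188)
t=r.capture('top'); q=r.capture('side'); K=8
ms=[]
for c in (t,q):
    d=r.cut_out(c,'giftbox'); d=[x for x in d if x['rect'][2]*x['rect'][3]>1500][0]; print(d['p'],d['rect'])
    ms.append((c,cv2.resize(d['pixels'].astype(np.float32),None,fx=K/4,fy=K/4,interpolation=cv2.INTER_LINEAR)>.5))
def ren(c,v):
    o=np.zeros((800,1280),np.uint8)
    for p in P:
        u=(w2px(c,tow(p,v))+.5)*2-.5
        cv2.fillConvexPoly(o,cv2.convexHull(np.round(u*16).astype(np.int32)),1,shift=4)
    return o>0
def cost(v,sel): 
    return sum(1-(ren(c,v)&m).sum()/(ren(c,v)|m).sum() for c,m in [ms[i] for i in sel])
v0=np.array([.515,-.30,np.radians(-85)])
for sel in ([0],[1],[0,1]):
    S=np.array([v0]+[v0+e for e in np.diag([.01,.01,.05])])
    o=minimize(cost,v0,args=(sel,),method='Nelder-Mead',options=dict(initial_simplex=S,xatol=1e-4,fatol=1e-5))
    print(sel,np.round(o.x,4),np.degrees(o.x[2]),o.fun)
v=o.x; np.save('box.npy',v)
big=cv2.resize(t['img'][160:250,355:465],None,fx=7,fy=7,interpolation=cv2.INTER_CUBIC)
sb=cv2.resize(q['img'][130:215,300:370],None,fx=6.5,fy=6.5,interpolation=cv2.INTER_CUBIC)
big=cv2.resize(t['img'][170:240,360:460],None,fx=4.2,fy=4.2,interpolation=cv2.INTER_CUBIC)
def dr(im,c,k,ox,oy):
    for p,col in ((cub(-98.5,116.5,-65,65,0,0)[[0,2,6,4]],(255,0,0)),(cub(-82,97.5,-46,46,82,82)[[0,2,6,4]],(0,0,255))):
        u=(w2px(c,tow(p,v))-[ox,oy]+.5)*k
        cv2.polylines(im,[np.round(u).astype(np.int32)],True,col,1)
dr(big,t,4.2,360,170); dr(sb,q,6.5,300,130)
o=np.zeros((600,800,3),np.uint8); o[:big.shape[0],:min(420,big.shape[1])]=big[:,:420]; sb=sb[:,:380] if sb.shape[1]>380 else sb; o[:sb.shape[0],420:420+sb.shape[1]]=sb
cv2.imwrite('pics/box.png',o[:,:,::-1])
E
```

```text
shift [72.6, -3.1, 140.3] turn [0.0005, 0.0056, -0.0033] yaw now -172.19 pos [0.5708 0.1327 0.3407] t 11.55 w 0.0416 F [ 1.1  0.1 -0.9] j [0.23 0.16 0.13 1.54 0.   0.09]
0.93 [409.9, 206.1, 80.2, 48.1]
0.85 [335.4, 174.0, 46.5, 55.2]
[0] [ 0.5206 -0.3038 -1.4869] -85.19457652858149 0.059865565046912206
[1] [ 0.5201 -0.3114 -1.4774] -84.65160879154773 0.07640783924584471
[0, 1] [ 0.5195 -0.3058 -1.4762] -84.5801281988069 0.15231925671418056
```

View pics/box.png

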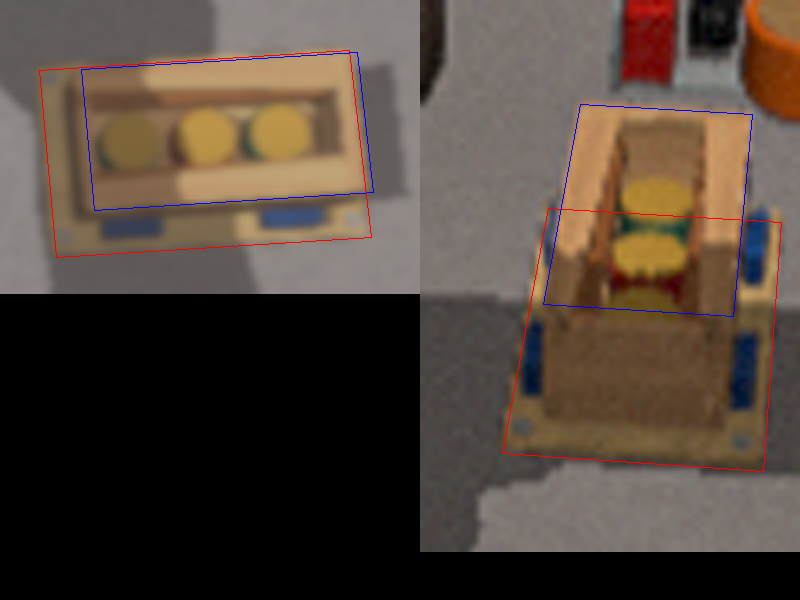

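The box fit is (0.520, -0.306) at yaw about -85°. The cradle outline matches the picture, and the low end faces +y. I'll carry the lid to a hover short of the mouth.

```bash
python3 -c "
from h import *
go([.501,-.09,.31],275)"
```

```text
shift [99.8, -211.1, 25.2] turn [0.0016, -0.0019, -1.5219] yaw now -172.2 pos [0.5713 0.1327 0.335 ] t 11.75 w 0.0418 F [ 0.4  0.3 -2.2] j [0.23 0.16 0.12 1.53 0.   0.09]
```

{"api": "drive_tool", "payload": {"commands": [[[10, -22, 0], [0, 0, -0.12], 0.3], [[20, -44, 0], [0, 0, -0.24], 0.3], [[30, -66, 0], [0, 0, -0.36], 0.3], [[40, -88, 0], [0, 0, -0.48], 0.3], [[50, -110, 0], [0, 0, -0.6], 0.3], [[60, -132, 0], [0, 0, -0.72], 0.3], [[70, -154, 0], [0, 0, -0.84], 0.3], [[80, -176, 0], [0, 0, -0.96], 0.3], [[90, -198, 0], [0, 0, -1.08], 0.3], [[100, -211, 0], [0, 0, -1.2], 0.3]]}}

```text
time_s: 12.58
eef_pos: [0.5004, -0.0918, 0.3349]
eef_rot: [-0.621, 0.783, 0.001, -0.001]
wrist_force: [-0.0, -0.3, -1.6]
gripper_width: 0.0416
gripper_force: 101.4
```

{"api": "drive_tool", "payload": {"commands": [[[0, 0, 0], [0, 0, -0.12], 0.3], [[0, 0, 0], [0, 0, -0.24], 0.3], [[0, 0, 0], [0, 0, -0.3], 0.3], [[0, 0, 0], [0, 0, -0.322], 0.3], [[0, 0, 0], [0, 0, -0.322], 0.3]]}}

```text
time_s: 13.0
eef_pos: [0.5007, -0.09, 0.3354]
eef_rot: [0.737, -0.676, -0.001, 0.001]
wrist_force: [0.2, -0.1, -1.2]
gripper_width: 0.0417
gripper_force: 101.4
```

```bash
python3 - <<'E'
from box import *
s=r.get_state(); c=r.capture('wrist'); save(c,'w5.png'); go([.501,-.09,.31],275)
v=np.load('box.npy')
for p in ([-82,-46,82],[-82,46,82],[97.5,-46,82],[97.5,46,82]): print(p,np.round(w2px(c,tow(np.array([p])/1e3,v),s)[0],1))
q=r.capture('side'); t=r.capture('top')
for nm,cc in (('side',q),('top',t)):
  for n in ('lid_mid','batten'):
    d=r.find_in(cc,n); print(nm,n,[(np.round(x['rect']).tolist(),round(x['p'],2)) for x in d[:1]])
save(q,'s2.png')
E
```

```text
shift [0.1, -0.4, 25.7] turn [0.0017, 0.0006, -0.0017] yaw now -85.1 pos [ 0.5007 -0.0899  0.3357] t 13.05 w 0.0416 F [-0.  -0.3 -1.6] j [-0.18 -0.03 -0.07  1.53  0.   -1.83]
[-82, -46, 82] [390.8  18.4]
[-82, 46, 82] [255.6  19.5]
[97.5, -46, 82] [ 410.  -374.5]
[97.5, 46, 82] [ 231.9 -372.9]
side lid_mid [([328.0, 176.0, 26.0, 32.0], 0.76)]
side batten [([329.0, 174.0, 27.0, 30.0], 0.89)]
top lid_mid [([373.0, 199.0, 31.0, 29.0], 0.64)]
top batten [([374.0, 200.0, 37.0, 19.0], 0.77)]
```

View pics/w5.png

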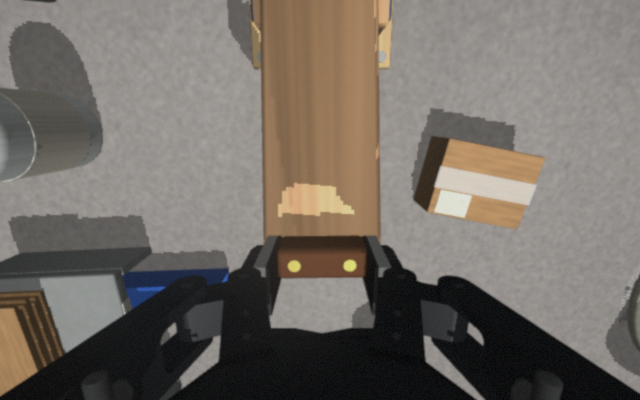

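The wrist view shows the lid straight ahead of the gripper, with edges at about columns 263 and 378. The cradle's near corners appear at about (256,68) and (387,68).

```bash
python3 - <<'E'
from box import *
s=r.get_state(); c=r.capture('wrist'); im=c['img'].astype(np.float32)
v=np.load('box.npy')
for z in (0,12,30):
  for y in (-65,65): print('cradle',z,y,np.round(w2px(c,tow(np.array([[-98.5,y,z]])/1e3,v),s)[0],1))
g=cv2.GaussianBlur(im,(1,9),0); sat=g[:,:,0]-g[:,:,2]
L=[];Rr=[]
M=T(c,s); W=np.eye(4); zt=s['eef_pos'][2]-.1879+.014
A=R.from_quat(s['eef_rot']).as_matrix()
for row in (100,120,140,160,180,200,220):
    d=sat[row]; gr=np.abs(np.gradient(cv2.GaussianBlur(d[None],(5,1),0)[0]))
    l=245+np.argmax(gr[245:285]); rr=360+np.argmax(gr[360:400]); 
    p=px2w(c,[[l,row],[rr,row]],zt,s); q=(p-s['eef_pos'])@A*1e3
    print(row,l,rr,np.round(q[:,:2],1).tolist(),'mid',round(q[:,1].mean(),1),'w',round(q[1,1]-q[0,1],1),'exp',round(60-(q[0,0]+18)*.1,1))
E
python3 - <<'E'
import cv2
a=cv2.imread('pics/w5.png')[0:90,220:420]; b=cv2.imread('pics/s2.png')[120:220,270:400]
import numpy as np
o=np.zeros((600,800,3),np.uint8); o[:270,:600]=cv2.resize(a,(600,270),interpolation=2); o[270:600,:429]=cv2.resize(b,(429,330),interpolation=2)
cv2.imwrite('pics/comb.png',o)
E
```

```text
cradle 0 -65 [390.1  66.7]
cradle 0 65 [256.4  67.9]
cradle 12 -65 [393.   64.4]
cradle 12 65 [253.6  65.6]
cradle 30 -65 [397.9  60.5]
cradle 30 65 [249.   61.8]
100 262 378 [[77.2, -28.8], [77.2, 25.4]] mid -1.7 w 54.3 exp 50.5
120 262 379 [[68.2, -29.3], [68.2, 26.4]] mid -1.5 w 55.7 exp 51.4
140 263 379 [[58.9, -29.4], [58.9, 26.8]] mid -1.3 w 56.2 exp 52.3
160 263 379 [[49.2, -29.9], [49.2, 27.3]] mid -1.3 w 57.2 exp 53.3
180 263 379 [[39.2, -30.4], [39.2, 27.9]] mid -1.3 w 58.3 exp 54.3
200 264 379 [[28.8, -30.5], [28.8, 28.4]] mid -1.0 w 58.9 exp 55.3
220 264 379 [[18.0, -31.0], [17.9, 29.0]] mid -1.0 w 60.0 exp 56.4
```

View pics/comb.png

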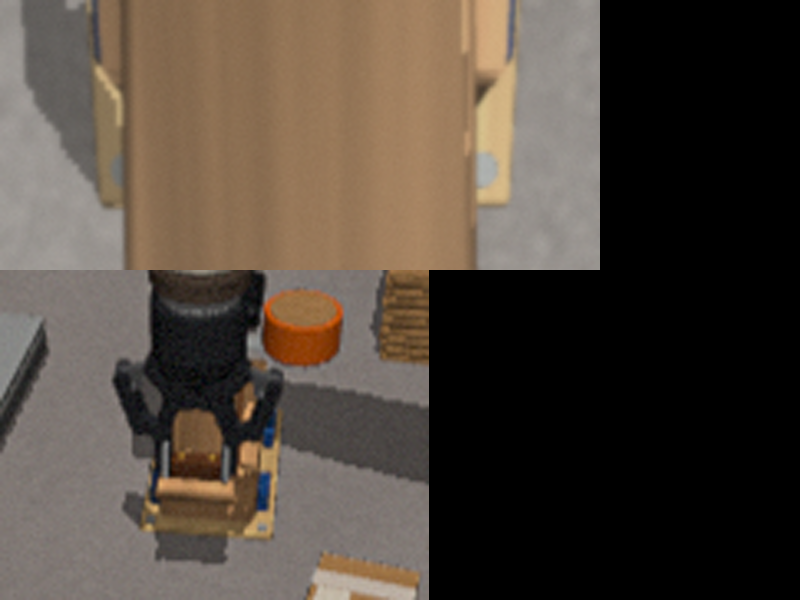

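{"api": "drive_tool", "payload": {"commands": [[[10, 0.5, 15], [0, 0, 0.012], 0.3], [[20, 1, 35], [0, 0, 0.012], 0.3], [[30, 1.5, 52], [0, 0, 0.012], 0.3], [[30, 1.5, 57], [0, 0, 0.012], 0.3], [[30, 1.5, 57], [0, 0, 0.012], 0.3], [[30, 1.5, 57], [0, 0, 0.012], 0.3]]}}

```text
time_s: 13.9
eef_pos: [0.5016, -0.1197, 0.2803]
eef_rot: [0.733, -0.68, -0.0, -0.0]
wrist_force: [0.5, 0.6, -0.5]
gripper_width: 0.0417
gripper_force: 101.5
```

```bash
python3 - <<'E'
from box import *
s=r.get_state(); c=r.capture('wrist'); go([.5,-.12,.2559],-84.4)
print(s['ft_torque'])
# box top rims seen either side of lid
a=c['img'][0:170,180:460]; cv2.imwrite('pics/w6.png',cv2.resize(a,(784,476),interpolation=2)[:,:,::-1])
v=np.load('box.npy')
for p in ([-82,-46,82],[-82,46,82],[-98.5,-65,6],[-98.5,65,6]): print(p,np.round((w2px(c,tow(np.array([p])/1e3,v),s)[0]-[180,0])*2.8))
E
```

```text
shift [0.2, 1.9, 24.9] turn [-0.0011, -0.0002, -0.0222] yaw now -85.67 pos [ 0.5018 -0.1196  0.2808] t 13.95 w 0.0416 F [ 0.  -0.  -1.2] j [-0.23 -0.01 -0.16  1.42  0.   -1.88]
[0.15390737 0.00778524 0.04435433]
[-82, -46, 82] [636. 127.]
[-82, 46, 82] [144. 138.]
[-98.5, -65, 6] [624. 258.]
[-98.5, 65, 6] [164. 268.]
```

View pics/w6.png

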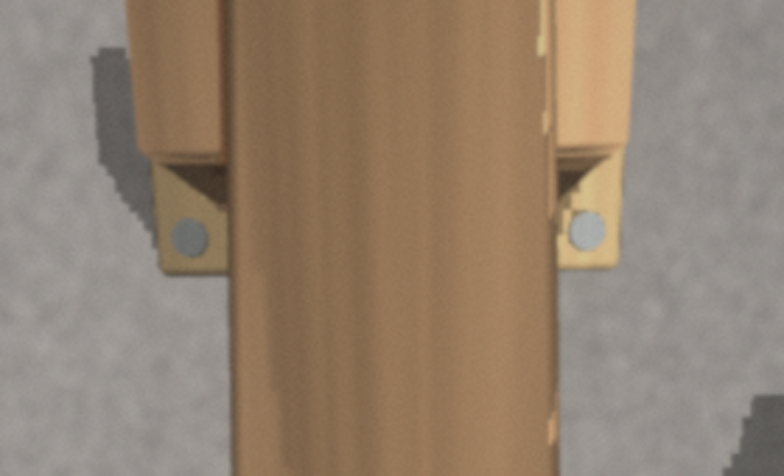

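The view shows the lid (columns 231–553) between the way's walls (inner edges 220 and 556), about 1 mm off centre and parallel to within 0.3°. It is about 118 mm short of the seat, so I'll lower it.

{"api": "drive_tool", "payload": {"commands": [[[0, -0.5, 8], [0, 0, 0], 0.3], [[0, -1, 15], [0, 0, 0], 0.3], [[0, -1, 20], [0, 0, 0], 0.3], [[0, -1, 20], [0, 0, 0], 0.3]]}}

```text
time_s: 14.28
eef_pos: [0.5023, -0.1196, 0.2583]
eef_rot: [0.733, -0.68, -0.001, 0.0]
wrist_force: [0.1, -0.3, -1.3]
gripper_width: 0.0417
gripper_force: 101.5
```

{"api": "drive_tool", "payload": {"commands": [[[0, 0, 1], [0, 0, 0], 0.3], [[0, 0, 2], [0, 0, 0], 0.3], [[0, 0, 2], [0, 0, 0], 0.3]]}}

```text
time_s: 14.53
eef_pos: [0.5026, -0.1199, 0.2577]
eef_rot: [0.733, -0.68, 0.0, -0.0]
wrist_force: [-0.6, 0.1, -1.6]
gripper_width: 0.0418
gripper_force: 101.5
```

{"api": "drive_tool", "payload": {"commands": [[[0, 0, 1], [0, 0, 0], 0.3], [[0, 0, 1.5], [0, 0, 0], 0.3], [[0, 0, 1.5], [0, 0, 0], 0.3]]}}

```text
time_s: 14.78
eef_pos: [0.5026, -0.1199, 0.2562]
eef_rot: [0.733, -0.68, 0.0, -0.0]
wrist_force: [0.3, 0.1, -0.9]
gripper_width: 0.0413
gripper_force: 101.5
```

```bash
python3 -c "
from h import *
go([.5,-.12,.2559],-85.7); print(r.get_state()['ft_torque'])"
```

```text
shift [-0.1, 2.6, 0.3] turn [-0.0001, 0.0, 0.0003] yaw now -85.68 pos [ 0.5026 -0.1199  0.2562] t 14.78 w 0.0413 F [ 0.3  0.1 -0.9] j [-0.23  0.   -0.2   1.37  0.   -1.88]
[ 0.01639304 -0.00241273  0.01611894]
```

Contact: the moment has dropped, so the nose is resting on the ledges. I'll slide it in.

{"api": "drive_tool", "payload": {"commands": [[[4, 0, 0.3], [0, 0, 0], 0.3], [[10, -0.1, 0.5], [0, 0, 0], 0.3], [[16, -0.1, 0.5], [0, 0, 0], 0.3], [[22, -0.2, 0.5], [0, 0, 0], 0.3], [[28, -0.2, 0.5], [0, 0, 0], 0.3], [[34, -0.3, 0.5], [0, 0, 0], 0.3], [[40, -0.4, 0.5], [0, 0, 0], 0.3], [[40, -0.4, 0.5], [0, 0, 0], 0.3]]}}

```text
time_s: 15.45
eef_pos: [0.5061, -0.1609, 0.2557]
eef_rot: [0.733, -0.68, 0.0, 0.0]
wrist_force: [-0.3, -0.7, 0.5]
gripper_width: 0.0418
gripper_force: 101.6
```

```bash
python3 - <<'E'
from box import *
s=r.get_state(); go([.5,-.12,.2559],-85.7); print(s['ft_torque'])
c=r.capture('wrist'); a=c['img'][60:230,180:460]; cv2.imwrite('pics/w7.png',cv2.resize(a,(784,476),interpolation=2)[:,:,::-1])
E
```

```text
shift [-41.2, 3.0, -0.2] turn [-0.0001, -0.0006, -0.0007] yaw now -85.74 pos [ 0.5061 -0.1609  0.2557] t 15.45 w 0.0418 F [-0.3 -0.7  0.5] j [-0.31  0.04 -0.16  1.37 -0.   -1.95]
[-0.22577816  0.02080349 -0.00237091]
```

{"api": "drive_tool", "payload": {"commands": [[[6, -0.1, 0], [0, 0, 0], 0.3], [[12, -0.1, 0], [0, 0, 0], 0.3], [[18, -0.2, 0], [0, 0, 0], 0.3], [[24, -0.2, 0], [0, 0, 0], 0.3], [[30, -0.3, 0], [0, 0, 0], 0.3], [[36, -0.4, 0], [0, 0, 0], 0.3], [[36, -0.4, 0], [0, 0, 0], 0.3]]}}

```text
time_s: 16.08
eef_pos: [0.5093, -0.1968, 0.2558]
eef_rot: [0.733, -0.68, 0.0, 0.0]
wrist_force: [0.6, -2.1, 0.9]
gripper_width: 0.0416
gripper_force: 101.9
```

```bash
python3 - <<'E'
from box import *
s=r.get_state(); go([.5,-.12,.2559],-85.7); print(s['ft_torque'], R.from_quat(s['eef_rot']).inv().apply(s['wrist_force']))
E
```

```text
shift [-77.2, 3.5, -0.2] turn [-0.0003, -0.0008, -0.0005] yaw now -85.73 pos [ 0.5093 -0.1968  0.2558] t 16.08 w 0.0416 F [ 0.6 -2.1  0.9] j [-0.37  0.07 -0.13  1.37 -0.   -2.01]
[-0.44976089 -0.15031676  0.10357618] [ 2.17887894 -0.41327702 -0.86454038]
```

{"api": "drive_tool", "payload": {"commands": [[[5, 0, 0], [0, 0, 0], 0.3], [[10, -0.1, 0], [0, 0, 0], 0.3], [[15, -0.2, 0], [0, 0, 0], 0.3], [[20, -0.2, 0], [0, 0, 0], 0.3], [[25, -0.3, 0], [0, 0, 0], 0.3], [[25, -0.3, 0], [0, 0, 0], 0.3]]}}

```text
time_s: 16.58
eef_pos: [0.5116, -0.2213, 0.2558]
eef_rot: [0.733, -0.68, 0.0, -0.0]
wrist_force: [1.6, -0.4, 2.8]
gripper_width: 0.0418
gripper_force: 102.1
```

```bash
python3 - <<'E'
from box import *
s=r.get_state(); go([.5,-.12,.2559],-85.7); print(s['ft_torque'], R.from_quat(s['eef_rot']).inv().apply(s['wrist_force']))
E
```

```text
shift [-101.9, 3.9, -0.1] turn [-0.0007, -0.0005, 0.0002] yaw now -85.69 pos [ 0.5116 -0.2213  0.2558] t 16.58 w 0.0418 F [ 1.6 -0.4  2.8] j [-0.41  0.1  -0.1   1.37 -0.   -2.05]
[ 0.0513803  -0.31803114  0.21877858] [ 0.56852766 -1.54608449 -2.83809314]
```

{"api": "drive_tool", "payload": {"commands": [[[3, 0, 0], [0, 0, 0], 0.3], [[6, -0.1, 0], [0, 0, 0], 0.3], [[9, -0.1, 0], [0, 0, 0], 0.3], [[11, -0.1, 0], [0, 0, 0], 0.3], [[11, -0.1, 0], [0, 0, 0], 0.3]]}}

```text
time_s: 17.0
eef_pos: [0.5126, -0.2314, 0.2558]
eef_rot: [0.734, -0.68, 0.0, -0.001]
wrist_force: [3.2, 4.2, 3.7]
gripper_width: 0.0416
gripper_force: 102.2
```

```bash
python3 - <<'E'
from box import *
s=r.get_state(); go([.5,-.12,.2559],-85.7); print(s['ft_torque'], R.from_quat(s['eef_rot']).inv().apply(s['wrist_force']))
E
```

```text
shift [-112.0, 4.1, 0.0] turn [-0.0012, 0.0007, 0.0011] yaw now -85.64 pos [ 0.5126 -0.2314  0.2558] t 17.0 w 0.0416 F [3.2 4.2 3.7] j [-0.42  0.11 -0.09  1.37  0.   -2.07]
[ 1.00796407 -0.61924083  0.3785089 ] [-3.90354637 -3.55972944 -3.72002165]
```

{"api": "drive_tool", "payload": {"commands": [[[1, -0.3, -0.2], [0, 0, -0.003], 0.3], [[2, -0.6, -0.2], [0, 0, -0.003], 0.3], [[3, -0.7, -0.2], [0, 0, -0.003], 0.3], [[3, -0.7, -0.2], [0, 0, -0.003], 0.3]]}}

```text
time_s: 17.33
eef_pos: [0.5132, -0.2345, 0.2559]
eef_rot: [0.734, -0.679, -0.0, -0.0]
wrist_force: [0.8, 4.2, 2.0]
gripper_width: 0.0419
gripper_force: 102.0
```

```bash
python3 - <<'E'
from box import *
s=r.get_state(); go([.5,-.12,.2559],-85.7); print(s['ft_torque'], R.from_quat(s['eef_rot']).inv().apply(s['wrist_force']))
E
```

```text
shift [-115.2, 4.2, -0.0] turn [-0.0, 0.0001, 0.0033] yaw now -85.51 pos [ 0.5132 -0.2345  0.2559] t 17.33 w 0.0419 F [0.8 4.2 2. ] j [-0.43  0.12 -0.08  1.37  0.   -2.08]
[ 0.75478125 -0.29415291  0.14875439] [-4.14987184 -1.17364599 -2.03994077]
```

{"api": "drive_tool", "payload": {"commands": [[[0.7, -0.2, -0.1], [0, 0, -0.001], 0.3], [[1.4, -0.3, -0.1], [0, 0, -0.001], 0.3], [[2, -0.3, -0.1], [0, 0, -0.001], 0.3], [[2, -0.3, -0.1], [0, 0, -0.001], 0.3]]}}

```text
time_s: 17.67
eef_pos: [0.5136, -0.2366, 0.2559]
eef_rot: [0.735, -0.679, -0.0, 0.0]
wrist_force: [1.0, 2.5, 1.9]
gripper_width: 0.0415
gripper_force: 101.9
```

{"api": "drive_tool", "payload": {"commands": [[[0.5, 0, 0], [0, 0, 0], 0.3], [[1, 0, 0], [0, 0, 0], 0.3], [[1, 0, 0], [0, 0, 0], 0.3]]}}

```text
time_s: 17.92
eef_pos: [0.5136, -0.2372, 0.2558]
eef_rot: [0.735, -0.678, -0.0, -0.0]
wrist_force: [0.6, 4.7, 2.2]
gripper_width: 0.0418
gripper_force: 101.9
```

```bash
python3 - <<'E'
from box import *
s=r.get_state(); go([.5,-.12,.2559],-85.7); print(s['ft_torque'], R.from_quat(s['eef_rot']).inv().apply(s['wrist_force']))
E
```

```text
shift [-117.9, 4.3, 0.1] turn [0.0002, 0.0009, 0.0044] yaw now -85.45 pos [ 0.5136 -0.2372  0.2558] t 17.92 w 0.0418 F [0.6 4.7 2.2] j [-0.43  0.12 -0.08  1.38  0.   -2.08]
[ 0.9164241  -0.20452585 -0.07195847] [-4.68266891 -1.0064054  -2.16060135]
```

Forces are low. I'll keep going in small steps.

{"api": "drive_tool", "payload": {"commands": [[[0.7, 0, 0], [0, 0, 0], 0.3], [[1.4, 0, 0], [0, 0, 0], 0.3], [[2, 0, 0], [0, 0, 0], 0.3], [[2, 0, 0], [0, 0, 0], 0.3]]}}

```text
time_s: 18.25
eef_pos: [0.5137, -0.238, 0.2558]
eef_rot: [0.735, -0.678, -0.002, -0.001]
wrist_force: [-0.7, 15.3, 3.7]
gripper_width: 0.0418
gripper_force: 102.2
```

{"api": "drive_tool", "payload": {"commands": [[[0.7, 0, 0], [0, 0, 0], 0.3], [[1.4, 0, 0], [0, 0, 0], 0.3], [[2, 0, 0], [0, 0, 0], 0.3], [[2, 0, 0], [0, 0, 0], 0.3]]}}

```text
time_s: 18.58
eef_pos: [0.5137, -0.2387, 0.2559]
eef_rot: [0.735, -0.678, -0.003, -0.003]
wrist_force: [-1.4, 25.3, 7.1]
gripper_width: 0.0412
gripper_force: 102.6
```

```bash
python3 - <<'E'
from box import *
s=r.get_state(); go([.5,-.12,.2559],-85.7); print(s['ft_torque'], R.from_quat(s['eef_rot']).inv().apply(s['wrist_force']))
E
```

```text
shift [-119.5, 4.0, 0.9] turn [0.0003, 0.0083, 0.0065] yaw now -85.33 pos [ 0.5137 -0.2387  0.2559] t 18.58 w 0.0412 F [-1.4 25.3  7.1] j [-0.44  0.12 -0.07  1.38  0.01 -2.09]
[ 4.97954977  0.22377654 -0.36442534] [-25.36873801  -0.67633764  -6.92781904]
```

Axial force is 25 N at the expected depth, so the lid is wedged. I'll ease off, release and check it.

{"api": "drive_tool", "payload": {"commands": [[[-1.5, 0, 0], [0, 0, 0], 0.3], [[-1.5, 0, 0], [0, 0, 0], 0.55], [[-1.5, 0, 0], [0, 0, 0], 0.68], [[-1.5, 0, 0], [0, 0, 0], 0.7], [[-1.5, 0, -20], [0, 0, 0], 0.7], [[-1.5, 0, -50], [0, 0, 0], 0.7], [[-30, 0, -80], [0, 0, 0], 0.7], [[-50, 0, -90], [0, 0, 0], 0.7], [[-50, 0, -90], [0, 0, 0], 0.7]], "grip_force": 20}}

```text
time_s: 19.33
eef_pos: [0.5101, -0.1899, 0.3499]
eef_rot: [0.735, -0.678, 0.002, -0.001]
wrist_force: [0.5, 0.4, 0.6]
gripper_width: 0.0599
gripper_force: 0.0
```

```bash
python3 - <<'E'
from box import *
s=r.get_state(); c=r.capture('wrist'); save(c,'w8.png'); go([.5,-.12,.2559],-85.7)
A=R.from_quat(s['eef_rot']).as_matrix()
d=r.cut_out(c,'lid_mid')
for x in d[:1]:
    k=max(cv2.findContours(x['pixels'].astype(np.uint8),0,2)[0],key=cv2.contourArea); print(x['p'],x['rect'],cv2.approxPolyDP(k,4,True)[:,0].tolist())
b=r.find_in(c,'batten'); print(b[:1])
# predicted rows at several box coordinates using grasp-based box pose: rear end tool x
im=c['img']
u=b[0]['rect'] if b else [320,200,80,20]
r0=int(u[1]); rows=range(max(0,r0-25),min(400,r0+45))
cols=[int(u[0]+k*u[2]/44) for k in (-42,-38,-27,0,27,38,42)]
print(cols)
for y in rows: print(y,[im[y,x].tolist() for x in cols if 0<=x<640])
E
```

```text
shift [-71.6, 4.7, 91.9] turn [-0.0029, -0.0019, 0.0055] yaw now -85.38 pos [ 0.5102 -0.1909  0.348 ] t 19.38 w 0.0599 F [-0.7  0.1 -0.4] j [-0.36  0.06  0.04  1.54 -0.   -2.01]
0.7 [322.6, 85.8, 70.7, 166.5] [[290, 0], [287, 166], [359, 166], [356, 2]]
[{'rect': [327.9, 85.6, 71.7, 170.8], 'p': 0.57}]
[259, 265, 283, 327, 371, 389, 396]
60 [[175, 152, 112], [128, 101, 77], [136, 106, 79], [136, 108, 79], [132, 106, 79], [145, 136, 122], [137, 133, 128]]
61 [[174, 152, 111], [125, 100, 75], [139, 109, 81], [139, 110, 81], [130, 104, 78], [146, 136, 124], [136, 133, 128]]
62 [[174, 150, 111], [127, 102, 76], [138, 109, 81], [140, 111, 83], [133, 107, 79], [145, 136, 124], [136, 133, 128]]
63 [[177, 154, 115], [129, 103, 77], [139, 110, 82], [138, 110, 81], [131, 105, 77], [142, 133, 121], [139, 134, 131]]
64 [[185, 160, 119], [126, 102, 77], [139, 112, 84], [137, 109, 78], [131, 105, 79], [142, 133, 123], [138, 133, 130]]
65 [[186, 160, 119], [130, 104, 78], [139, 110, 83], [137, 109, 80], [133, 106, 80], [141, 132, 122], [141, 137, 133]]
66 [[185, 160, 119], [130, 103, 77], [139, 110
[... 6979 characters left out ...]
, 91, 106], [200, 176, 130], [139, 112, 83], [197, 160, 119], [137, 132, 127], [137, 133, 127]]
125 [[146, 142, 137], [88, 88, 108], [199, 176, 129], [138, 110, 81], [198, 162, 121], [137, 132, 127], [135, 130, 126]]
126 [[143, 140, 134], [84, 88, 108], [199, 176, 129], [141, 113, 84], [198, 160, 119], [137, 133, 129], [137, 132, 128]]
127 [[144, 140, 135], [81, 86, 108], [198, 175, 128], [138, 110, 80], [199, 162, 120], [136, 131, 127], [140, 135, 130]]
128 [[146, 141, 135], [85, 90, 112], [200, 177, 131], [139, 110, 82], [199, 161, 121], [138, 133, 129], [139, 135, 129]]
129 [[149, 144, 138], [83, 89, 110], [200, 177, 132], [139, 110, 81], [198, 161, 119], [139, 133, 128], [141, 136, 131]]
```

```bash
python3 - <<'E'
from box import *
g=cv2.imread('pics/w8.png').astype(int).sum(2)
for x in (272,276,280,295,305,323,341,351,364,368,372):
    col=cv2.GaussianBlur(g[150:200,x-1:x+2].mean(1).astype(np.float32)[:,None],(1,3),0)[:,0]
    d=np.gradient(col); k=np.argsort(-abs(d))[:4]; print(x,[(int(150+i),int(d[i])) for i in sorted(k)], np.round(col[6:30:2]).astype(int).tolist())
E
```

```text
272 [(167, 7), (170, -22), (171, -35), (172, -22)] [476, 476, 478, 478, 478, 480, 496, 491, 420, 417, 424, 430]
276 [(169, -6), (170, -24), (171, -35), (172, -21)] [491, 490, 492, 493, 491, 498, 510, 496, 426, 423, 421, 424]
280 [(169, -7), (170, -25), (171, -36), (172, -22)] [503, 501, 503, 501, 500, 505, 513, 497, 423, 420, 418, 416]
295 [(154, 28), (155, 38), (156, 42), (157, 29)] [438, 498, 503, 505, 506, 505, 507, 494, 441, 422, 421, 423]
305 [(151, -49), (156, 60), (157, 93), (158, 74)] [248, 434, 496, 496, 497, 498, 502, 486, 432, 419, 425, 425]
323 [(156, 70), (157, 92), (158, 65), (171, -32)] [266, 450, 500, 498, 498, 504, 510, 484, 420, 407, 414, 419]
341 [(151, -46), (156, 87), (157, 92), (158, 54)] [296, 481, 515, 518, 516, 515, 514, 473, 421, 424, 430, 427]
351 [(154, 44), (155, 70), (156, 76), (157, 51)] [404, 507, 512, 513, 513, 510, 498, 454, 410, 411, 410, 407]
364 [(169, -26), (170, -40), (171, -26), (185, -7)] [485, 488, 488, 490, 490, 499, 510, 458, 404, 413, 412, 411]
368 [(168, -8), (169, -29), (170, -43), (171, -26)] [491, 491, 492, 493, 495, 500, 505, 446, 394, 410, 418, 416]
372 [(166, 6), (169, -24), (170, -36), (171, -24)] [480, 481, 479, 480, 480, 489, 498, 450, 401, 412, 420, 417]
```

The lid's rear edge and the box end both lie at rows 170–171, so they are flush, and the arm is clear. Handing in.

```bash
python3 -c "
from cell import r
print(r.close_job())"
```

```text
the job is handed in; nothing more can be done
None
```

The box is closed: the lid was pressed home at 25 N, and its rear end is flush with the box's open end to about 0.4 mm in the last picture. I released it, left the arm clear, and handed the job in at about 19.4 s without having driven into anything else on the bench.

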